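Crank down the stabiliser leg of the toaster riser

ROBOT

A 6-joint arm with a two-finger parallel gripper is mounted at the origin on a cart in front of the work surface, level with it; the furniture and walls round the work are solid. World frame = base frame: x ahead of the robot, y to its left, z up, the work surface at z = 0. Lengths are in m, angles in degrees, forces in N, time in s.
With the tool pointing down it reaches from about 0.375 to 0.9 m from the base axis. Payload 3.1 kg.
Tool frame: the origin (TCP) lies at the very end of the fingers, on their centre line; the grasp point (between the pads) lies 19 mm behind it; z points along the fingers, y is the line along which they close (so a half turn about z gives the same grasp; the last joint's range is limited). The gripper opens to 87 mm and grips with 3 to 60 N. Pads are 19 mm wide; open, the fingers measure 117 mm over their backs; the gripper's body (75 mm by 190 mm) begins 51 mm behind the grasp point.
Start: joints at [53.371, 30.224, 82.088, -0, 67.689, -10.227], TCP at [0.278, 0.56, 0.223] pointing down, gripper open.
Joint ranges: [-176.69, 176.69], [-43.24, 126.21], [12.49, 139.97], [-82, 262], [0, 151.66], [-163.58, 163.58]. Speed limits (degrees/s): [159.86, 159.86, 180, 180, 180, 180].

INTERFACE

Orientations are given as a 3x3 rotation matrix whose columns are the frame's x, y, z axes.
In Python, from rig import bot gives the robot as it stands.
- The arm moves only by the tool move_arm, never from a script. Its argument "increments" is a list of rows, each an object with "xyz": the shift along the tool's x, y, z in mm, a list of three; "roll": the turn about the tool's z in rad; "grip": the opening in per cent of the stroke, from 0 (shut) to 100 (fully open). A call has 1 to 5 rows; each row shifts and turns the commanded pose from where the row before left it, along the tool's axes as they then stand; what a row does not reach is not made up. A row lasts 1/12 s, in which the tool goes at most 41.7 mm and 7.16 degrees, less where a joint would pass 70% of its speed; a pose out of reach is approached as far as the arm can. A call is refused whole if a number of a shift passes 41.7 or a number of a turn 0.125, either way. A call with a gripper value outside its range is refused whole. The fingers move at their own pace and stop on an object; the grip force is fixed at half the most. Time passes only in rows, so rows that do not move let the fingers close. It gives the time, the measured TCP pose, the force, the opening and the grip force at its end, in the units of the state.
- bot.read_state(): the state, without advancing time (a new reading comes with each control period).
- bot.capture(name): name is "side" or "top"; returns (picture, depth): 400x640x3 uint8, red, green, blue; 400x640 float32, m along the optical axis (not along the pixel's ray), 0 where there is no reading.
- bot.camera_model(name): a dict with "intrinsics" (3x3 intrinsics, pixels), "rvec" (rotation vector, rad) and "tvec" (3), from world to camera coordinates, as OpenCV has them. Camera axes: x right, y down, z forward; pixel columns grow to the right and rows downward; lengths in m; the calibration is good to about 2 mm. A picture is of the moment at which its call begins. camera_model takes no time and is no camera call.
- bot.hand_in(): hands the job in; it is judged then, once.
Trained networks look in the newest picture that a camera, given by its name, has taken for a name from the list of things; names that differ only in an ending like _2 or _b are one class to them, and where a whole thing is asked for, a point or a joint stands for the part that bears it (a point fixed in the world has none). Each returns a list of dicts, best first, with "conf" (0 to 1); they miss things now and then, are a little off and sometimes report something else, mostly with a low value. They report only what shows in the picture. A call takes as long as a camera call.
- bot.spot_in(label, camera): "at" ([x, y, z] in m, in the coordinates of the camera as it stood for that picture, good to about 4 mm: the middle of the surface that is visible of it).
- bot.trace(label, camera): "mask" (400x640 bool, what is visible of it).
The state is a dict: "time_s": time; "joint_positions": joint angles; "qvel": joint speeds; "tau": joint torques, N m; "position": TCP position; "tcp_rot": TCP orientation; "force": force on the tool from outside, world axes, zero at the start; "moment": the same for the moment, N m; "opening": opening from 0.0 (shut) to 1.0 (fully open); "grasp_force": force on a finger pad.
Only numpy, scipy, OpenCV 4.12 (cv2) and the standard library are available. Lean on these libraries where they do the work, as an engineer would, in place of code of your own. Each camera call takes 0.05 s, during which the arm holds its last target. There are 200 camera calls.

TASK

Put the wooden paddle flat under the riser's crank-down leg so that the foot will come down inside the paddle's round recess, let go of it, then turn the crank clockwise until the crank grows clearly heavier because the foot bears firmly on the paddle. Stop there without forcing the crank, let go, and leave the other things on the worktop where they are.

Things in the scene. Friction and masses are not known exactly. Their poses are not given: they have to be found in the camera images.
- stand: fixed riser, deck 230x340 mm, 150 mm high, a toaster on it; on its front side (towards the robot) a steel leg. Origin on the worktop, on the vertical axis of leg and crank; x from the leg to the deck, whose edge is 110 mm behind the axis; the toaster starts 165 mm behind it. Leg tube 46 mm across, underside 100 mm high; on it a grey gear head 56 mm square, top 204 mm high
- crank (a joint): crank angle, rad; grows as it is turned clockwise seen from above, lowering the foot 4 mm per rad. Starts at 0 to 3, goes to 18; the foot meets the paddle after 0.7 to 2 turns. It stays where it is left. Turning idly takes 5 to 6 N at the grip (less while the hand pauses); once the foot bears, the force rises some 10 N per rad: 3 to 5 N above idle is firm, 10 N above overloads the leg
- crank_grip (a point): middle of the crank's black upright grip, 20 mm in diameter, from 30 mm below to 22 mm above this point, 45 mm from the crank axis, 248 mm above the worktop. It spins freely on its spindle, so a hand can carry it round the circle without turning. Under it the flat crank arm, top 218 mm high
- foot: round steel foot, 42 mm across, on the ram below the leg tube. Origin on the leg axis, at the underside of the steel plate, 60 to 72 mm above the worktop at the start. Below it a black rubber sole, 34 mm across, with its underside 8 to 24 mm below the origin: how far it is screwed out differs each time and is not measured, so contact must be felt
- paddle: loose wooden paddle, flat, 22 mm thick, about 300 g: head 84x84 mm with a round recess 56 mm across and 5 mm deep in its top, and a handle. Origin on the underside, below the centre of the recess (recess floor 17 mm above it); z up, the handle runs along +y. It may be slid or carried
- paddle_handle (a point): grip point on the paddle's straight handle, half-way up (11 mm above the worktop), 115 mm from the recess centre along the paddle's +y. The handle is 34 mm wide (along x), 22 mm thick and reaches from 42 to 163 mm from the recess centre
- red_mug: mug, 82 mm, 85 mm high, handle to one side; origin under its centre; a bystander
- egg_timer: white round kitchen timer, 67 mm, 57 mm high; origin under its centre; a bystander
- white_bowl: white bowl, 126 mm, 62 mm high; origin under its centre; a bystander
- pill_pot: pill bottle, 62 mm, 114 mm high; origin under its centre; a bystander
- carton: small carton 60 x 60 mm, 110 mm high; origin under its centre; a bystander

How it is judged (in metres and radians):
On the way, in this order (a step that is already met when the one before it is completed fails the run):
1. the paddle lies flat on the worktop, let go, with its recess under the foot (horizontal distance between paddle and foot below 0.01 m and height (world z) of paddle below 0.003 m and angle between paddle's own z axis and vertical below 0.05 rad and contact force between the fingers and paddle below 0.1 N), for 0.2 s.
2. the foot has been cranked down and bears firmly in the recess (contact force between foot and anything else above 20 N and horizontal distance between paddle and foot below 0.01 m), for 0.2 s.
At the end, for the whole second after the job is handed in: the paddle lies flat (within 3 degrees) with its recess centred within 10 mm under the leg, the foot presses on it with 20 to 120 N, the crank is let go and at rest (all of step 2 and contact force between foot and anything else below 120 N and angle between paddle's own z axis and vertical below 0.05 rad and velocity of joint crank between -0.05 and 0.05 rad/s); the robot touches nothing.
It fails at once if the leg is overloaded: the foot presses with more than 120 N (contact force between foot and anything else above 120 N).
It fails at once if a bystander is moved more than 30 mm (distance of any of red_mug, egg_timer, white_bowl, pill_pot, carton from where it was at the start of the episode above 0.03 m).
It also fails if it takes over 72 s, if anything falls off the work surface, if the arm or the gripper's body presses on something with over 40 N, if the wrist force passes 120 N, or if a joint passes its speed limit or range.

## Working session

There is one attempt and no reset: what is moved stays moved. The work goes in short steps, Python scripts to look and compute and a tool call to move; the robot and the scene stay as the last step left them, time stands still between calls to the robot, and variables do not carry over. Pictures are saved under pics/ and viewed, at most 10 in all, crops included, and the job is handed in when it is done.

Besides the shell and the picture viewer there is one more tool, called after "Call:" as name(argument=value, ...) on one line, values as JSON. move_arm: Moves the arm, as the interface text tells. Its arguments: {"type":"object","properties":{"increments":{"type":"array"}},"required":["increments"]}

```bash
mkdir -p pics; ls
cat > h.py <<'E'
import numpy as np,cv2
from rig import bot
def cam(n):
    m=bot.camera_model(n);R=cv2.Rodrigues(np.array(m["rvec"],float))[0];return np.array(m["intrinsics"]),R,np.array(m["tvec"],float).ravel()
def w(n,p):
    K,R,t=cam(n);return (np.asarray(p)-t)@R
def cloud(n,d,mask):
    K,R,t=cam(n);v,u=np.nonzero(mask&(d>0));z=d[v,u]
    return w(n,np.c_[(u-K[0,2])*z/K[0,0],(v-K[1,2])*z/K[1,1],z])
E
python3 - <<'E'
from h import *
np.set_printoptions(precision=4,suppress=True)
ims=[]
for n in("side","top"):
    im,d=bot.capture(n);cv2.imwrite(f"pics/{n}0.png",im[:,:,::-1]);np.save(f"{n}d.npy",d)
    for l in("paddle","paddle_handle","crank_grip","stand","foot","red_mug","egg_timer","white_bowl","pill_pot","carton"):
        for r in bot.spot_in(l,n)[:2]: print(n,l,round(r["conf"],2),w(n,r["at"]))
s=bot.read_state();print(s["time_s"],s["position"],s["tcp_rot"],s["force"],s["opening"])
E
```

```text
pics
side paddle 0.69 [0.4496 0.0511 0.018 ]
side paddle_handle 0.91 [0.4493 0.051  0.0237]
side paddle_handle 0.59 [0.6463 0.1077 0.0924]
side crank_grip 0.72 [0.447  0.0516 0.0255]
side stand 0.74 [ 0.623  -0.1643  0.2161]
side red_mug 0.58 [0.4194 0.3327 0.0481]
side egg_timer 0.93 [ 0.3351 -0.3007  0.0428]
side egg_timer 0.6 [0.649  0.1083 0.0955]
side white_bowl 0.75 [ 0.3748 -0.5032  0.0354]
side white_bowl 0.52 [0.6679 0.1995 0.0842]
side pill_pot 0.66 [0.6646 0.1982 0.0828]
side carton 0.76 [0.6474 0.1062 0.0968]
side carton 0.68 [0.4489 0.0541 0.0235]
top paddle 0.63 [0.4523 0.0458 0.0223]
top paddle_handle 0.9 [0.4523 0.0519 0.0206]
top crank_grip 0.4 [ 0.4844 -0.2005  0.2715]
top stand 0.81 [ 0.5916 -0.1997  0.151 ]
top red_mug 0.6 [0.4026 0.3418 0.0349]
top egg_timer 0.85 [ 0.3409 -0.3063  0.0437]
top pill_pot 0.59 [ 0.484  -0.2033  0.2686]
top pill_pot 0.55 [0.6626 0.1946 0.0632]
top carton 0.63 [0.646  0.0981 0.1082]
1.1 [0.2779 0.5598 0.2225] [[-0.8957  0.4447 -0.    ]
 [ 0.4447  0.8957  0.    ]
 [ 0.      0.     -1.    ]] [0.4432 0.3756 0.0567] 1.0048650265722878
```

View pics/top0.png

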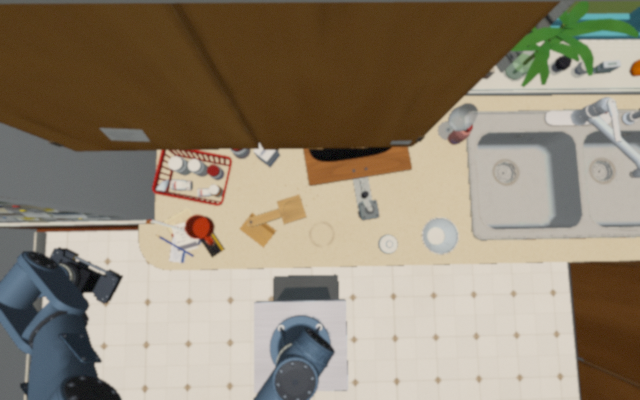

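View pics/side0.png

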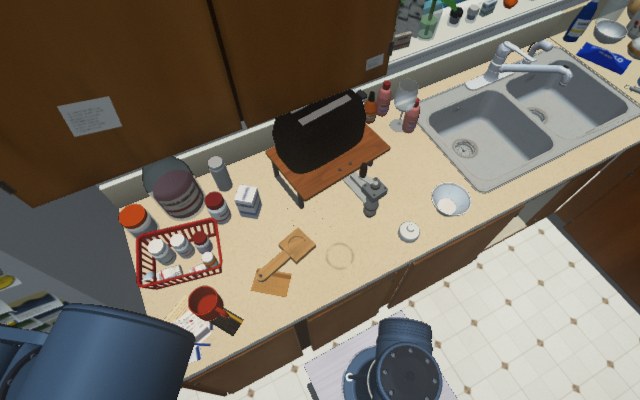

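Run:
```python
from h import *
np.set_printoptions(precision=4,suppress=True)
K,R,t=cam("top");print("cam",-R.T@t); K2,R2,t2=cam("side");print("side",-R2.T@t2)
for n in("top","side"):
    d=np.load(n+"d.npy");P=cloud(n,d,np.ones_like(d,bool))
    # paddle top
    q=P[(abs(P[:,0]-.45)<.2)&(abs(P[:,1]-.03)<.2)&(P[:,2]>.012)&(P[:,2]<.03)]
    if len(q): 
        r=cv2.minAreaRect((q[:,:2]*1000).astype(np.float32));print(n,"paddle",len(q),r,q[:,2].mean(),q.min(0),q.max(0))
    for lo,hi in((.255,.29),(.21,.225),(.198,.208),(.145,.155)):
        q=P[(P[:,0]>.35)&(P[:,0]<.95)&(P[:,1]<.05)&(P[:,1]>-.45)&(P[:,2]>lo)&(P[:,2]<hi)]
        if len(q): print(n,lo,len(q),np.median(q,0),q.min(0),q.max(0),cv2.minAreaRect((q[:,:2]*1000).astype(np.float32)))
```

```text
cam [ 0.3497 -0.0586  1.3852]
side [0.0135 0.1675 1.0667]
top paddle 914 ((531.8947143554688, 82.7750015258789), (231.31849670410156, 206.93067932128906), 4.204850673675537) 0.021102272544677704 [ 0.4102 -0.0276  0.0121] [0.6484 0.1785 0.0299]
top 0.255 329 [ 0.6103 -0.1571  0.2701] [ 0.4785 -0.2698  0.2551] [ 0.6273 -0.0501  0.2895] ((551.2986450195312, -161.49588012695312), (147.41688537597656, 219.82041931152344), 1.1933777332305908)
top 0.21 183 [ 0.4709 -0.214   0.218 ] [ 0.4262 -0.2916  0.2103] [ 0.6355 -0.0467  0.2247] ((526.9317016601562, -174.50343322753906), (204.61953735351562, 245.20774841308594), 2.988934278488159)
top 0.198 257 [ 0.4505 -0.2172  0.2035] [ 0.4176 -0.299   0.1981] [ 0.6406 -0.0464  0.2079] ((524.466064453125, -179.27688598632812), (217.46432495117188, 252.9957275390625), 3.466747760772705)
top 0.145 2222 [ 0.5905 -0.197   0.1504] [ 0.5108 -0.3723  0.145 ] [ 0.6541 -0.0233  0.155 ] ((581.64208984375, -198.19998168945312), (142.02333068847656, 348.28106689453125), 0.6782603859901428)
side paddle 1223 ((529.3824462890625, 57.013458251953125), (199.8048706054
[... 194 characters left out ...]
.0312  0.2899] ((668.1039428710938, -161.33975219726562), (274.9097900390625, 285.5721740722656), 59.219703674316406)
side 0.21 390 [ 0.606  -0.2018  0.218 ] [ 0.4339 -0.3062  0.21  ] [ 0.7175 -0.0313  0.225 ] ((572.3071899414062, -140.45632934570312), (283.0538330078125, 225.20535278320312), 75.11912536621094)
side 0.198 386 [ 0.4631 -0.2066  0.2034] [ 0.4164 -0.313   0.1981] [ 0.7126 -0.0318  0.208 ] ((558.549072265625, -146.43240356445312), (286.5784606933594, 254.24765014648438), 78.02330017089844)
side 0.145 2641 [ 0.5977 -0.1723  0.15  ] [ 0.4284 -0.4194  0.145 ] [0.9023 0.0175 0.1549] ((658.4549560546875, -179.5391082763672), (439.2862548828125, 448.64337158203125), 84.43523406982422)
```

Run:
```python
from h import *
np.set_printoptions(precision=4,suppress=True)
a=cv2.imread("pics/top0.png")[165:255,235:395];b=cv2.imread("pics/side0.png")[165:305,240:400]
a=cv2.resize(a,None,fx=5,fy=5,interpolation=2)[:, :800];b=cv2.resize(b,None,fx=4,fy=4,interpolation=2)
cv2.imwrite("pics/ta.png",a);cv2.imwrite("pics/sb.png",b)
for n in("top","side"):
    d=np.load(n+"d.npy");P=cloud(n,d,np.ones_like(d,bool))
    m=(P[:,0]>.3)&(P[:,0]<.58)&(P[:,1]>-.06)&(P[:,1]<.17)
    q=P[m&(P[:,2]>.015)&(P[:,2]<.03)]; print(n,len(q),cv2.minAreaRect((q[:,:2]*1000).astype(np.float32)))
    for z0,z1 in((.003,.01),(.01,.015),(.015,.019),(.019,.026),(.026,.04)): print(z0,(m&(P[:,2]>z0)&(P[:,2]<z1)).sum())
    for lo,hi in((.262,.29),(.21,.225),(.198,.209)):
        q=P[(P[:,0]>.38)&(P[:,0]<.535)&(P[:,1]<-.1)&(P[:,1]>-.32)&(P[:,2]>lo)&(P[:,2]<hi)]
        print(n,lo,len(q),np.median(q,0),cv2.minAreaRect((q[:,:2]*1000).astype(np.float32)))
    q=P[(P[:,0]>.45)&(P[:,0]<.68)&(P[:,1]<0.02)&(P[:,1]>-.42)&(P[:,2]>.146)&(P[:,2]<.154)]
    print(q.min(0),q.max(0)); 
    # deck front edge: min x per y bin
    for y in np.arange(-.36,-.02,.04):
        s=q[(abs(q[:,1]-y)<.01)]
        if len(s):print(round(y,2),s[:,0].min(),end="; ")
    print()
```

```text
top 840 ((452.7335510253906, 77.84402465820312), (83.91560363769531, 195.41847229003906), 16.90729331970215)
0.003 838
0.01 52
0.015 192
0.019 603
0.026 46
top 0.262 31 [ 0.4883 -0.2043  0.271 ] ((488.1847229003906, -205.18057250976562), (14.284646034240723, 16.58146095275879), 43.86191177368164)
top 0.21 117 [ 0.4585 -0.2164  0.218 ] ((462.9443054199219, -216.27020263671875), (67.40817260742188, 40.67445755004883), 13.060188293457031)
top 0.198 214 [ 0.4415 -0.2258  0.2036] ((446.7916564941406, -223.54327392578125), (55.19021987915039, 55.49708557128906), 9.785554885864258)
[ 0.5108 -0.3723  0.146 ] [ 0.6536 -0.0233  0.154 ]
-0.36 0.5795375477962823; -0.32 0.5733430561036387; -0.28 0.5648355528875231; -0.24 0.5592560689460642; -0.2 0.5299152461657681; -0.16 0.5468948778518116; -0.12 0.5410638622816292; -0.08 0.5353194752506142; -0.04 0.5323497483423251; 
side 1038 ((453.9099426269531, 78.01823425292969), (85.14627838134766, 197.78652954101562), 15.955039978027344)
0.003 587
0.01 72
0.015 226
0.019 798
0.026 14
side 0.262 38 [ 0.4864 -0.204   0.2692] ((486.8014831542969, -205.564453125), (15.52362060546875, 16.645538330078125), 31.38972282409668)
side 0.21 140 [ 0.457  -0.2156  0.2182] ((463.47894287109375, -217.185791015625), (63.53230667114258, 26.67664909362793), 18.111114501953125)
side 0.198 222 [ 0.4362 -0.2142  0.2035] ((445.5799560546875, -221.9967498779297), (53.82392883300781, 54.24334716796875), 8.570657730102539)
[ 0.4518 -0.3723  0.146 ] [ 0.6799 -0.0195  0.1539]
-0.36 0.5764986564819313; -0.32 0.5716883048152036; -0.28 0.5661508883591361; -0.24 0.5599217073738748; -0.2 0.45184212684642555; -0.16 0.5486099706276006; -0.12 0.5418950919569347; -0.08 0.5382969890046545; -0.04 0.5329952083252557;
```

View pics/ta.png

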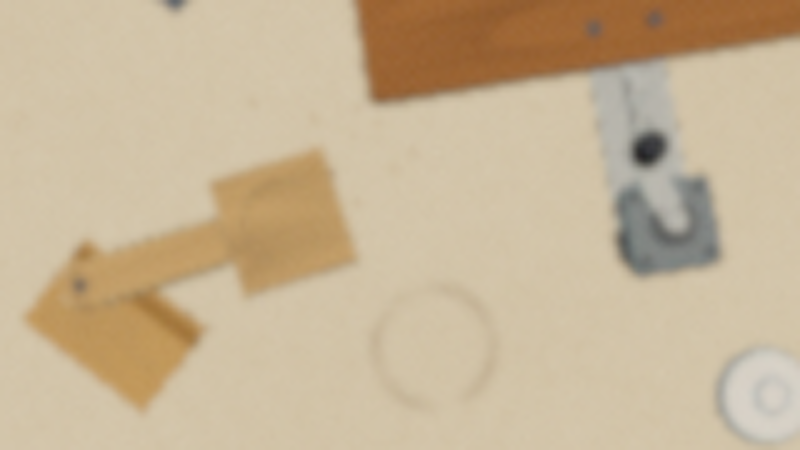

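View pics/sb.png

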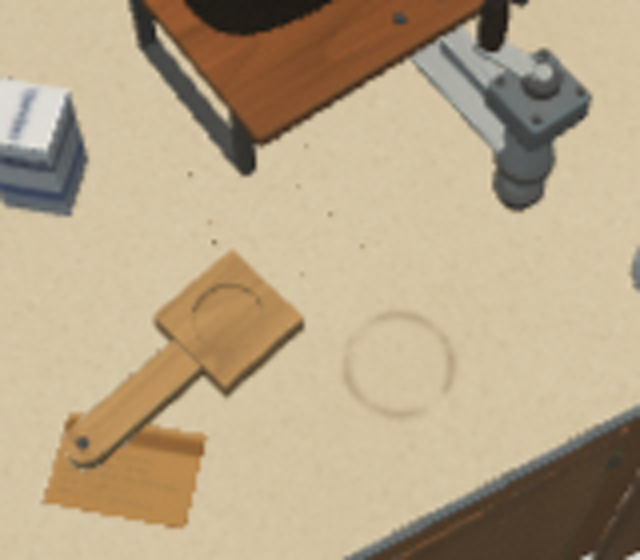

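The top crop shows the paddle head with its recess near full-image pixel (293,208). Its handle runs down-left to (250,222) and lies over a thin wooden sheet. The gear head is at about (369,211) and the black grip at (365,195). In the side crop the space under the foot is free, and the handle end overlaps the sheet.

The gear head and grip give an axis at (0.446,-0.223) and a radius of 45 mm, which agrees with the deck edge being 110 mm behind it. Next I'll fit the paddle precisely.

Run:
```python
from h import *
from scipy.optimize import minimize
np.set_printoptions(precision=4,suppress=True)
out=np.array([[-42,-42],[42,-42],[42,42],[17,42],[17,155],[9,163],[-9,163],[-17,155],[-17,42],[-42,42]])/1000
for n in("top","side"):
    im,d=bot.capture(n);tr=bot.trace("paddle",n)
    print(n,[(round(r["conf"],2),r["mask"].sum()) for r in tr])
    M=cv2.resize(tr[0]["mask"].astype(np.float32),None,fx=4,fy=4)
    K,R,t=cam(n)
    def poly(p,z):
        c,s=np.cos(p[2]),np.sin(p[2]);X=np.c_[out@np.array([[c,s],[-s,c]])+p[:2],np.full(len(out),z)]
        u=(X@R.T+t)@K.T;return u[:,:2]/u[:,2:]
    def cost(p):
        A=np.zeros(M.shape,np.uint8)
        for z in(.022,.0):cv2.fillPoly(A,[np.round((poly(p,z)*4+1.5)*16).astype(int)],1,shift=4)
        return np.abs(A-M).sum()/A.sum()
    r=minimize(cost,[.469,.024,.29],method="Nelder-Mead",options=dict(initial_simplex=[[.469,.024,.29],[.479,.024,.29],[.469,.034,.29],[.469,.024,.37]],xatol=1e-4))
    print(r.x,r.fun,np.degrees(r.x[2]))
    P=cloud(n,d,np.ones_like(d,bool));c,s=np.cos(r.x[2]),np.sin(r.x[2])
    L=(P[:,:2]-r.x[:2])@np.array([[c,-s],[s,c]])
    for y in range(-40,200,20):
        k=(abs(L[:,0])<.012)&(abs(L[:,1]-y/1000)<.01); o=(abs(L[:,0]+.032)<.008)&(abs(L[:,1]-y/1000)<.01);o2=(abs(L[:,0]-.032)<.008)&(abs(L[:,1]-y/1000)<.01)
        print(y,*(round(float(np.median(P[m,2]))*1000,1) for m in(k,o,o2) if m.any()),end=" | ")
    print()
```

```text
top [(0.96, np.int64(880)), (0.45, np.int64(38))]
[0.4682 0.0255 0.2934] 0.09766446503680337 16.811620108749143
-40 20.1 1226.5 18.9 | -20 17.0 23.6 22.8 | 0 17.2 21.1 20.3 | 20 1226.8 22.3 22.0 | 40 1226.8 20.4 20.3 | 60 22.3 -0.9 0.9 | 80 21.6 -0.0 -0.1 | 100 21.3 1.5 0.8 | 120 22.2 2.9 0.2 | 140 22.2 1.8 0.8 | 160 18.6 3.9 -0.3 | 180 2.7 2.1 -0.8 | 
side [(0.9, np.int64(1183)), (0.7, np.int64(558)), (0.28, np.int64(1108))]
[0.4711 0.0238 0.3037] 0.07710499350194941 17.40061251952009
-40 21.7 22.1 21.6 | -20 18.4 22.0 21.6 | 0 18.0 22.1 22.8 | 20 17.3 22.3 22.0 | 40 21.5 20.3 19.8 | 60 21.7 0.1 0.3 | 80 22.2 -0.4 0.0 | 100 21.8 1.5 0.2 | 120 21.7 1.9 -0.2 | 140 21.6 3.1 0.7 | 160 18.7 2.2 -0.6 | 180 2.8 2.5 0.4 |
```

```bash
cat > plan.py <<'E'
from h import *
import json,sys
def plan(tgt,yaw,grip=100,n=None,step=40,start=None,ya=None):
    "rows from present pose to tgt (m), tool-y yaw (deg)"
    s=bot.read_state();p=np.array(s["position"]) if start is None else np.array(start);R=np.array(s["tcp_rot"])
    a=np.arctan2(R[1,1],R[0,1]) if ya is None else np.radians(ya);da=(np.radians(yaw)-a+np.pi/2)%np.pi-np.pi/2
    D=(np.array(tgt)-p)*1000;n=n or max(int(np.ceil(max(np.linalg.norm(D)/step,abs(da)/.12))),1)
    print(n,"rows, at",np.round(p,4),"yaw",round(np.degrees(a),2),"turn",round(da,3))
    for i in range(n):
        b=a+da*i/n;x=np.array([-np.sin(b),np.cos(b),0]);y=np.array([np.cos(b),np.sin(b),0]);d=D/n
        print(json.dumps({"xyz":[round(float(d@x),1),round(float(d@y),1),round(float(-d[2]),1)],"roll":round(float(-da/n),4),"grip":grip}),end=","if(i+1)%5 and i<n-1 else"\n")
E
python3 -c "
from plan import *
plan([.4344,.1394,.10],17.1)
plan([.4344,.1394,.007],17.1,start=[.4344,.1394,.10],ya=17.1,step=35)"
```

```text
12 rows, at [0.2779 0.5598 0.2226] yaw 63.6 turn -0.812
{"xyz": [-27.3, -25.6, 10.2], "roll": 0.0676, "grip": 100},{"xyz": [-28.9, -23.7, 10.2], "roll": 0.0676, "grip": 100},{"xyz": [-30.5, -21.7, 10.2], "roll": 0.0676, "grip": 100},{"xyz": [-31.9, -19.6, 10.2], "roll": 0.0676, "grip": 100},{"xyz": [-33.1, -17.4, 10.2], "roll": 0.0676, "grip": 100}
{"xyz": [-34.2, -15.1, 10.2], "roll": 0.0676, "grip": 100},{"xyz": [-35.1, -12.7, 10.2], "roll": 0.0676, "grip": 100},{"xyz": [-35.9, -10.3, 10.2], "roll": 0.0676, "grip": 100},{"xyz": [-36.5, -7.9, 10.2], "roll": 0.0676, "grip": 100},{"xyz": [-37.0, -5.4, 10.2], "roll": 0.0676, "grip": 100}
{"xyz": [-37.3, -2.9, 10.2], "roll": 0.0676, "grip": 100},{"xyz": [-37.4, -0.4, 10.2], "roll": 0.0676, "grip": 100}
3 rows, at [0.4344 0.1394 0.1   ] yaw 17.1 turn 0.0
{"xyz": [0.0, 0.0, 31.0], "roll": -0.0, "grip": 100},{"xyz": [0.0, 0.0, 31.0], "roll": -0.0, "grip": 100},{"xyz": [0.0, 0.0, 31.0], "roll": -0.0, "grip": 100}
```

Call:
move_arm(increments=[{"xyz":[-27.3,-25.6,5],"roll":0.0676,"grip":100},{"xyz":[-28.9,-23.7,5],"roll":0.0676,"grip":100},{"xyz":[-30.5,-21.7,5],"roll":0.0676,"grip":100},{"xyz":[-31.9,-19.6,5],"roll":0.0676,"grip":100},{"xyz":[-33.1,-17.4,10],"roll":0.0676,"grip":100}])

```text
time_s: 1.72
position: [0.3439, 0.3836, 0.1932]
tcp_rot: [[-0.696, 0.718, 0.002], [0.718, 0.696, 0.002], [-0.0, 0.003, -1.0]]
force: [0.2, -0.0, 0.9]
opening: 0.999
grasp_force: 0.0
```

Call:
move_arm(increments=[{"xyz":[-34.2,-15.1,10],"roll":0.0676,"grip":100},{"xyz":[-35.1,-12.7,10],"roll":0.0676,"grip":100},{"xyz":[-35.9,-10.3,10],"roll":0.0676,"grip":100},{"xyz":[-36.5,-7.9,20],"roll":0.0676,"grip":100},{"xyz":[-37.0,-5.4,20],"roll":0.0676,"grip":100}])

```text
time_s: 2.13
position: [0.4092, 0.2093, 0.1235]
tcp_rot: [[-0.418, 0.909, 0.003], [0.909, 0.418, 0.001], [-0.001, 0.003, -1.0]]
force: [0.4, -0.0, 0.7]
opening: 1.004
grasp_force: 0.0
```

Call:
move_arm(increments=[{"xyz":[-37.3,-2.9,20],"roll":0.0676,"grip":100},{"xyz":[-37.4,-0.4,20],"roll":0.0676,"grip":100},{"xyz":[0,0,0],"roll":0,"grip":100}])

```text
time_s: 2.38
position: [0.4358, 0.1366, 0.0815]
tcp_rot: [[-0.286, 0.958, -0.001], [0.958, 0.286, -0.001], [-0.001, -0.002, -1.0]]
force: [-0.3, -0.2, 0.4]
opening: 1.0
grasp_force: 0.0
```

```bash
python3 -c "
from plan import *
plan([.4344,.1394,.007],17.1,step=30);print(bot.read_state()['joint_positions'])"
```

```text
3 rows, at [0.4358 0.1366 0.0815] yaw 16.6 turn 0.009
{"xyz": [1.0, -0.2, 24.8], "roll": -0.0029, "grip": 100},{"xyz": [1.0, -0.2, 24.8], "roll": -0.0029, "grip": 100},{"xyz": [1.0, -0.2, 24.8], "roll": -0.0029, "grip": 100}
[  3.38956434  31.9733244  112.88870769  -0.11667519  35.21525497
 -13.11811616]
```

Call:
move_arm(increments=[{"xyz":[0.5,0,25],"roll":-0.003,"grip":100},{"xyz":[0.5,0,25],"roll":-0.003,"grip":100},{"xyz":[0.5,0,24],"roll":-0.003,"grip":100},{"xyz":[0,0,0],"roll":0,"grip":100},{"xyz":[0,0,0],"roll":0,"grip":100}])

```text
time_s: 2.8
position: [0.4324, 0.1435, 0.0094]
tcp_rot: [[-0.304, 0.953, -0.003], [0.953, 0.304, -0.0], [0.001, -0.003, -1.0]]
force: [-0.4, 0.0, 1.0]
opening: 1.003
grasp_force: 0.0
```

Call:
move_arm(increments=[{"xyz":[0,0,0],"roll":0,"grip":0},{"xyz":[0,0,0],"roll":0,"grip":0},{"xyz":[0,0,0],"roll":0,"grip":0},{"xyz":[0,0,0],"roll":0,"grip":0},{"xyz":[0,0,0],"roll":0,"grip":0}])

```text
time_s: 3.22
position: [0.4336, 0.1433, 0.0108]
tcp_rot: [[-0.303, 0.953, 0.002], [0.953, 0.303, 0.0], [-0.0, 0.002, -1.0]]
force: [-0.0, -0.5, -0.5]
opening: 0.706
grasp_force: 0.0
```

Call:
move_arm(increments=[{"xyz":[0,0,0],"roll":0,"grip":0},{"xyz":[0,0,0],"roll":0,"grip":0},{"xyz":[0,0,0],"roll":0,"grip":0}])

```text
time_s: 3.47
position: [0.4331, 0.1432, 0.0101]
tcp_rot: [[-0.303, 0.953, 0.0], [0.953, 0.303, 0.0], [-0.0, 0.0, -1.0]]
force: [1.0, -1.2, -0.0]
opening: 0.481
grasp_force: 0.0
```

Call:
move_arm(increments=[{"xyz":[0,0,0],"roll":0,"grip":0},{"xyz":[0,0,0],"roll":0,"grip":0},{"xyz":[0,0,0],"roll":0,"grip":0},{"xyz":[0,0,0],"roll":0,"grip":0},{"xyz":[0,0,0],"roll":0,"grip":0}])

```text
time_s: 3.88
position: [0.4331, 0.1432, 0.0099]
tcp_rot: [[-0.303, 0.953, 0.0], [0.953, 0.303, 0.0], [0.0, 0.0, -1.0]]
force: [0.4, 0.4, 1.6]
opening: 0.385
grasp_force: 30.0
```

```bash
python3 -c "
from plan import *
s=bot.read_state();print(s['position'],s['opening'],s['grasp_force'],s['force'])
# target: axis (.446,-.2228); paddle centre est (.4697,.0247)
p=np.array(s['position']);plan([p[0]-.0237,p[1]-.2475,p[2]],17.4,grip=0,step=25)"
```

```text
[0.43308968 0.14315105 0.00994147] 0.38536067655897427 29.98591661453247 [0.37484941 0.36800845 1.56293915]
10 rows, at [0.4331 0.1432 0.0099] yaw 17.62 turn -0.004
{"xyz": [-22.9, -9.8, -0.0], "roll": 0.0004, "grip": 0},{"xyz": [-22.9, -9.7, -0.0], "roll": 0.0004, "grip": 0},{"xyz": [-22.9, -9.7, -0.0], "roll": 0.0004, "grip": 0},{"xyz": [-22.9, -9.7, -0.0], "roll": 0.0004, "grip": 0},{"xyz": [-22.9, -9.7, -0.0], "roll": 0.0004, "grip": 0}
{"xyz": [-22.9, -9.7, -0.0], "roll": 0.0004, "grip": 0},{"xyz": [-22.9, -9.7, -0.0], "roll": 0.0004, "grip": 0},{"xyz": [-22.9, -9.7, -0.0], "roll": 0.0004, "grip": 0},{"xyz": [-22.9, -9.7, -0.0], "roll": 0.0004, "grip": 0},{"xyz": [-22.9, -9.7, -0.0], "roll": 0.0004, "grip": 0}
```

Call:
move_arm(increments=[{"xyz":[-15,-6.4,0],"roll":0,"grip":0},{"xyz":[-23,-9.7,0],"roll":0,"grip":0},{"xyz":[-23,-9.7,0],"roll":0,"grip":0},{"xyz":[-23,-9.7,0],"roll":0,"grip":0},{"xyz":[-23,-9.7,0],"roll":0,"grip":0}])

```text
time_s: 4.3
position: [0.4221, 0.0268, 0.0099]
tcp_rot: [[-0.304, 0.953, -0.0], [0.953, 0.304, 0.0], [0.0, -0.0, -1.0]]
force: [0.0, 1.6, 0.6]
opening: 0.385
grasp_force: 30.0
```

Call:
move_arm(increments=[{"xyz":[-23,-9.7,0],"roll":0,"grip":0},{"xyz":[-23,-9.7,0],"roll":0,"grip":0},{"xyz":[-23,-9.7,0],"roll":0,"grip":0},{"xyz":[0,0,0],"roll":0,"grip":0}])

```text
time_s: 4.63
position: [0.4162, -0.0505, 0.0099]
tcp_rot: [[-0.299, 0.954, 0.001], [0.954, 0.299, -0.001], [-0.001, 0.001, -1.0]]
force: [0.3, -1.9, 0.8]
opening: 0.385
grasp_force: 30.0
```

Run:
```python
from plan import *
plan([.4331-.0237,.1432-.2475,.0099],17.4,grip=0,step=20)
ims=[]
for n in("side","top"):
    im,d=bot.capture(n);ims.append(im)
a=cv2.resize(ims[0][130:260,290:430],None,fx=4,fy=4,interpolation=2)
cv2.imwrite("pics/s1.png",a[:,:,::-1])
```

```text
3 rows, at [ 0.4162 -0.0505  0.0099] yaw 17.38 turn 0.0
{"xyz": [-16.5, -7.5, 0.0], "roll": -0.0001, "grip": 0},{"xyz": [-16.5, -7.5, 0.0], "roll": -0.0001, "grip": 0},{"xyz": [-16.5, -7.5, 0.0], "roll": -0.0001, "grip": 0}
```

View pics/s1.png

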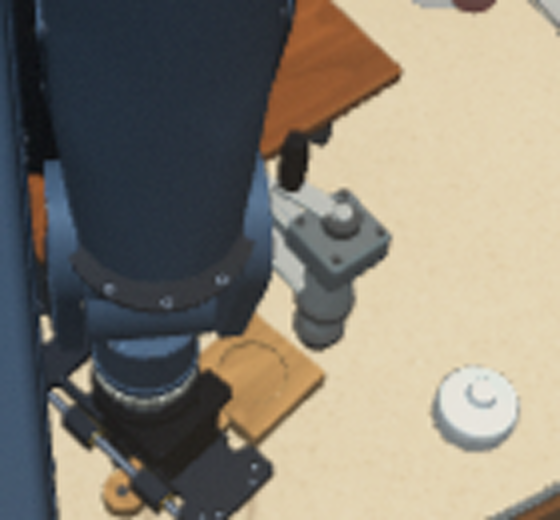

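The side crop shows the paddle flat in the gripper, its recess at crop (253,365), sliding cleanly towards the foot at crop (320,330). The way is free.

Call:
move_arm(increments=[{"xyz":[-17,-7.5,0],"roll":0,"grip":0},{"xyz":[-17,-7.5,0],"roll":0,"grip":0},{"xyz":[-15.5,-7.5,0],"roll":0,"grip":0},{"xyz":[0,0,0],"roll":0,"grip":0},{"xyz":[0,0,0],"roll":0,"grip":0}])

```text
time_s: 5.15
position: [0.4095, -0.1006, 0.0099]
tcp_rot: [[-0.303, 0.953, 0.001], [0.953, 0.303, -0.0], [-0.0, 0.0, -1.0]]
force: [0.5, -0.8, 0.3]
opening: 0.388
grasp_force: 30.0
```

Run:
```python
from plan import *
plan([.4331-.0237,.1432-.2475,.0099],17.4,grip=0,step=20)
```

```text
1 rows, at [ 0.4095 -0.1006  0.0099] yaw 17.62 turn -0.004
{"xyz": [-3.5, -1.2, 0.0], "roll": 0.0039, "grip": 0}
```

Call:
move_arm(increments=[{"xyz":[-3.5,-1.2,0],"roll":0,"grip":0},{"xyz":[0,0,0],"roll":0,"grip":0},{"xyz":[0,0,0],"roll":0,"grip":70},{"xyz":[0,0,0],"roll":0,"grip":100},{"xyz":[0,0,0],"roll":0,"grip":100}])

```text
time_s: 5.57
position: [0.4091, -0.1043, 0.0099]
tcp_rot: [[-0.304, 0.953, 0.0], [0.953, 0.304, -0.0], [-0.0, 0.0, -1.0]]
force: [1.2, 0.3, 0.7]
opening: 0.537
grasp_force: 0.0
```

Call:
move_arm(increments=[{"xyz":[0,0,0],"roll":0,"grip":100},{"xyz":[0,0,0],"roll":0,"grip":100},{"xyz":[0,0,-20],"roll":0,"grip":100},{"xyz":[0,0,-40],"roll":0,"grip":100},{"xyz":[0,0,-40],"roll":0,"grip":100}])

```text
time_s: 5.98
position: [0.4077, -0.1041, 0.1099]
tcp_rot: [[-0.303, 0.953, -0.004], [0.953, 0.303, 0.002], [0.004, -0.003, -1.0]]
force: [0.6, 0.1, 0.2]
opening: 0.911
grasp_force: 0.0
```

Call:
move_arm(increments=[{"xyz":[20,0,-40],"roll":0.1,"grip":100},{"xyz":[40,0,-40],"roll":0.1,"grip":100},{"xyz":[40,0,-40],"roll":0.1,"grip":100},{"xyz":[40,0,-40],"roll":0.1,"grip":100},{"xyz":[40,0,-20],"roll":0.1,"grip":100}])

```text
time_s: 6.4
position: [0.3972, 0.0358, 0.2558]
tcp_rot: [[0.191, 0.982, 0.004], [0.982, -0.191, -0.001], [-0.0, 0.004, -1.0]]
force: [0.6, -0.2, -0.7]
opening: 0.998
grasp_force: 0.0
```

Run:
```python
from h import *
from scipy.optimize import minimize
np.set_printoptions(precision=4,suppress=True)
out=np.array([[-42,-42],[42,-42],[42,42],[17,42],[17,155],[9,163],[-9,163],[-17,155],[-17,42],[-42,42]])/1000
for n in("top","side"):
    im,d=bot.capture(n);tr=bot.trace("paddle",n);cv2.imwrite(f"pics/{n}2.png",im[:,:,::-1])
    print(n,[(round(r["conf"],2),r["mask"].sum()) for r in tr])
    P=cloud(n,d,np.ones_like(d,bool));m=(P[:,0]>.3)&(P[:,0]<.52)&(P[:,1]>-.3)&(P[:,1]<-.03)&(P[:,2]>.012)&(P[:,2]<.03)
    q=(P[m,:2]*1000).astype(np.float32)
    if len(q):
        r=cv2.minAreaRect(q);print(len(q),r,P[m,2].mean())
    K,R,t=cam(n);u=K@(R@np.array([.446,-.2228,.05])+t);print("axis px",u[:2]/u[2])
s=bot.read_state();print(s["position"],s["joint_positions"])
im=cv2.imread("pics/side2.png")[130:270,290:430];cv2.imwrite("pics/s2.png",cv2.resize(im,None,fx=4,fy=4,interpolation=2))
```

```text
top []
647 ((413.1617431640625, -200.09461975097656), (246.02609252929688, 131.13084411621094), 71.12679290771484) 0.02189086555963596
axis px [362.62   213.3137]
side []
axis px [368.5973 213.1051]
[0.397  0.0357 0.2532] [-11.       9.8468 110.1964  -0.0351  59.8857  -0.6071]
```

View pics/s2.png

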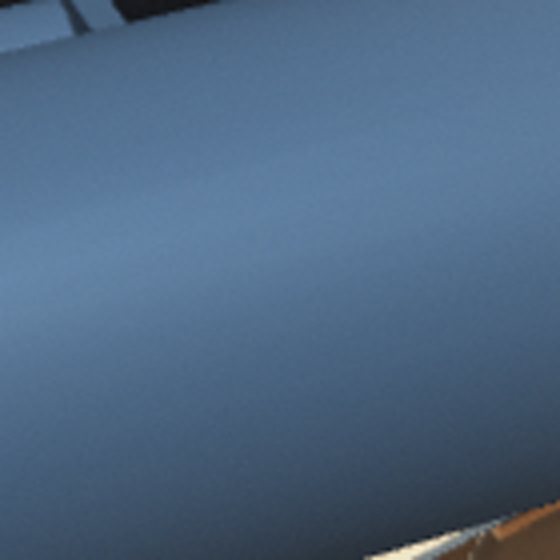

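The arm's blue forearm fills the side view, so only the top camera is useful for now.

Run:
```python
from h import *
from scipy.optimize import minimize
np.set_printoptions(precision=4,suppress=True)
n="top";im,d=bot.capture(n)
P=cloud(n,d,np.ones_like(d,bool));m=(P[:,0]>.36)&(P[:,0]<.52)&(P[:,1]>-.29)&(P[:,1]<-.03)&(P[:,2]>.012)&(P[:,2]<.03)&~((P[:,0]<.385)&(P[:,1]<-.25))
q=P[m,:2];print(len(q),q.min(0),q.max(0))
h=q[q[:,1]<-.185]; 
def loc(p):
    c,s=np.cos(p[2]),np.sin(p[2]);return (q-p[:2])@np.array([[c,-s],[s,c]])
for y in np.arange(-.28,-.03,.02):
    s=q[abs(q[:,1]-y)<.01]
    if len(s):print(round(y,2),len(s),s[:,0].min(),s[:,0].max())
s=bot.read_state()
cv2.imwrite("pics/t2.png",cv2.resize(im[170:260,300:420],None,fx=5,fy=5,interpolation=2)[:,:,::-1])
```

```text
630 [ 0.3852 -0.2728] [ 0.4817 -0.0687]
-0.28 2 0.42038321575496146 0.42368293876932944
-0.26 29 0.4135264304831169 0.43066488937075825
-0.24 34 0.40678519155692244 0.42772490311714634
-0.22 47 0.40021165626518584 0.4390761488220452
-0.2 127 0.3936560758580021 0.48166208080935113
-0.18 102 0.411489435860294 0.4781744982385195
-0.16 52 0.40820321447943647 0.4432801843761335
-0.14 61 0.4016473507894897 0.43663431292160587
-0.12 62 0.3949596362803919 0.4334756948613155
-0.1 53 0.38832149530219445 0.4264855208225212
-0.08 55 0.3851867741353839 0.41984912644818534
-0.06 6 0.3925330873001442 0.4099589158968721
```

View pics/t2.png

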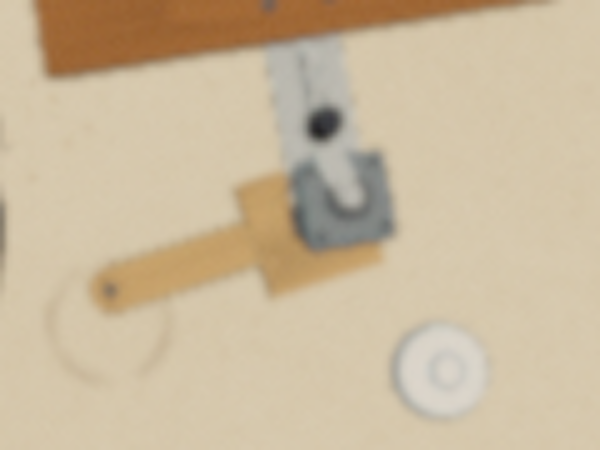

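The top crop shows the head under the gear head and the handle running to crop (107,290). The edges measured in depth put the recess within about 2 mm of the axis. Next is the crank.

Run:
```python
from plan import *
plan([.4872,-.2054,.31],-82,step=32)
```

```text
11 rows, at [0.3966 0.035  0.2525] yaw -10.5 turn -1.248
{"xyz": [-20.0, 12.1, -5.2], "roll": 0.1135, "grip": 100},{"xyz": [-18.5, 14.3, -5.2], "roll": 0.1135, "grip": 100},{"xyz": [-16.8, 16.3, -5.2], "roll": 0.1135, "grip": 100},{"xyz": [-14.8, 18.1, -5.2], "roll": 0.1135, "grip": 100},{"xyz": [-12.7, 19.6, -5.2], "roll": 0.1135, "grip": 100}
{"xyz": [-10.4, 20.9, -5.2], "roll": 0.1135, "grip": 100},{"xyz": [-7.9, 22.0, -5.2], "roll": 0.1135, "grip": 100},{"xyz": [-5.4, 22.7, -5.2], "roll": 0.1135, "grip": 100},{"xyz": [-2.8, 23.2, -5.2], "roll": 0.1135, "grip": 100},{"xyz": [-0.1, 23.4, -5.2], "roll": 0.1135, "grip": 100}
{"xyz": [2.5, 23.2, -5.2], "roll": 0.1135, "grip": 100}
```

Call:
move_arm(increments=[{"xyz":[-20,12.1,-14],"roll":0.1135,"grip":100},{"xyz":[-18.5,14.3,-14],"roll":0.1135,"grip":100},{"xyz":[-16.8,16.3,-14],"roll":0.1135,"grip":100},{"xyz":[-14.8,18.1,-14],"roll":0.1135,"grip":100},{"xyz":[-12.7,19.6,-4],"roll":0.1135,"grip":100}])

```text
time_s: 7.07
position: [0.4386, -0.0774, 0.3132]
tcp_rot: [[0.689, 0.724, 0.0], [0.724, -0.689, -0.0], [-0.0, 0.0, -1.0]]
force: [-0.2, -0.6, -0.5]
opening: 0.995
grasp_force: 0.0
```

Call:
move_arm(increments=[{"xyz":[-10.4,20.9,0],"roll":0.1135,"grip":100},{"xyz":[-7.9,22.0,0],"roll":0.1135,"grip":100},{"xyz":[-5.4,22.7,0],"roll":0.1135,"grip":100},{"xyz":[-2.8,23.2,0],"roll":0.1135,"grip":100},{"xyz":[-0.1,23.4,0],"roll":0.1135,"grip":100}])

```text
time_s: 7.48
position: [0.478, -0.1866, 0.3108]
tcp_rot: [[0.971, 0.24, -0.004], [0.24, -0.971, 0.002], [-0.003, -0.003, -1.0]]
force: [-0.8, 1.0, -0.5]
opening: 1.002
grasp_force: 0.0
```

Call:
move_arm(increments=[{"xyz":[2.5,23.2,0],"roll":0.1135,"grip":100},{"xyz":[0,0,0],"roll":0,"grip":100},{"xyz":[0,0,0],"roll":0,"grip":100}])

```text
time_s: 7.73
position: [0.4862, -0.2079, 0.3107]
tcp_rot: [[0.991, 0.134, -0.004], [0.134, -0.991, 0.002], [-0.003, -0.003, -1.0]]
force: [-0.4, -0.5, -0.3]
opening: 0.997
grasp_force: 0.0
```

Run:
```python
from plan import *
plan([.4872,-.2054,.231],-82,step=32);print(bot.read_state()["joint_positions"])
```

```text
3 rows, at [ 0.4862 -0.2079  0.3107] yaw -82.31 turn 0.005
{"xyz": [0.5, -0.8, 26.6], "roll": -0.0018, "grip": 100},{"xyz": [0.5, -0.8, 26.6], "roll": -0.0018, "grip": 100},{"xyz": [0.5, -0.8, 26.6], "roll": -0.0018, "grip": 100}
[-3.52690091e+01  1.72631967e+01  8.90548580e+01 -9.53400120e-03
  7.39343673e+01  4.70482053e+01]
```

Call:
move_arm(increments=[{"xyz":[0.5,-0.8,27],"roll":0,"grip":100},{"xyz":[0.5,-0.8,27],"roll":0,"grip":70},{"xyz":[0.3,-0.8,26],"roll":0,"grip":50},{"xyz":[0,0,0],"roll":0,"grip":50},{"xyz":[0,0,0],"roll":0,"grip":50}])

```text
time_s: 8.15
position: [0.4866, -0.2021, 0.2314]
tcp_rot: [[0.991, 0.137, -0.005], [0.137, -0.991, 0.003], [-0.004, -0.004, -1.0]]
force: [-0.5, 0.0, 0.6]
opening: 0.782
grasp_force: 0.0
```

Run:
```python
from plan import *
s=bot.read_state();print(s["force"],s["opening"]);plan([.4872,-.2054,.231],-82,step=32)
```

```text
[-0.49432636  0.00899009  0.5934207 ] 0.7821035166061939
1 rows, at [ 0.4866 -0.2021  0.2314] yaw -82.11 turn 0.002
{"xyz": [0.2, 3.3, 0.4], "roll": -0.002, "grip": 100}
```

Call:
move_arm(increments=[{"xyz":[0,3.0,0],"roll":0,"grip":30},{"xyz":[0,0,0],"roll":0,"grip":0},{"xyz":[0,0,0],"roll":0,"grip":0},{"xyz":[0,0,0],"roll":0,"grip":0},{"xyz":[0,0,0],"roll":0,"grip":0}])

```text
time_s: 8.57
position: [0.4891, -0.2063, 0.2338]
tcp_rot: [[0.991, 0.137, 0.001], [0.137, -0.991, -0.001], [0.001, 0.001, -1.0]]
force: [1.1, 0.2, 0.3]
opening: 0.403
grasp_force: 0.0
```

Call:
move_arm(increments=[{"xyz":[0,0,0],"roll":0,"grip":0},{"xyz":[0,0,0],"roll":0,"grip":0},{"xyz":[0,0,0],"roll":0,"grip":0},{"xyz":[0,0,0],"roll":0,"grip":0},{"xyz":[0,0,0],"roll":0,"grip":0}])

```text
time_s: 8.98
position: [0.4888, -0.2056, 0.2332]
tcp_rot: [[0.991, 0.137, 0.0], [0.137, -0.991, 0.001], [0.0, -0.001, -1.0]]
force: [-0.2, 1.7, 2.2]
opening: 0.229
grasp_force: 30.0
```

```bash
cat > arc.py <<'E'
from h import *
import json,sys
C=np.array([.446,-.2228])
def arc(total,n,cmd=None,r=.045):
    "n rows clockwise by total rad, starting from commanded (else measured) pose"
    s=bot.read_state();R=np.array(s["tcp_rot"]);p=np.array(s["position"][:2]) if cmd is None else np.array(cmd)
    v=np.array(s["position"][:2])-C;f=np.array(s["force"]);th=np.arctan2(v[1],v[0])
    t=np.array([np.sin(th),-np.cos(th)]) # clockwise tangent
    print("t",s["time_s"],"pos",np.round(s["position"],4),"r",round(np.hypot(*v)*1000,1),"th",round(th,3),"F",np.round(f,1),"Ftan resist",round(-f[:2]@t,2),"Frad",round(f[:2]@v/np.hypot(*v),2),"op",round(s["opening"],3),s["grasp_force"])
    a0=th
    for i in range(n):
        a=a0-total*(i+1)/n;q=C+r*np.array([np.cos(a),np.sin(a)]);d=(q-p)*1000;p=q
        print(json.dumps({"xyz":[round(float(d@R[:2,0]),1),round(float(d@R[:2,1]),1),0],"roll":0,"grip":0}),end=","if(i+1)%5 and i<n-1 else"\n")
E
python3 -c "
from arc import *
arc(2,5)"
```

```text
t 8.9833 pos [ 0.4888 -0.2056  0.2332] r 46.1 th 0.382 F [-0.2  1.7  2.2] Ftan resist 1.66 Frad 0.44 op 0.229 29.996729825211332
{"xyz": [-0.3, 18.1, 0], "roll": 0, "grip": 0},{"xyz": [-6.2, 16.8, 0], "roll": 0, "grip": 0},{"xyz": [-12.3, 13.0, 0], "roll": 0, "grip": 0},{"xyz": [-16.4, 7.2, 0], "roll": 0, "grip": 0},{"xyz": [-17.9, 0.3, 0], "roll": 0, "grip": 0}
```

```bash
python3 -c "
from arc import *
v=np.array([np.cos(.382),np.sin(.382)])*.045
arc(2*np.pi,15,cmd=C+v)"
```

```text
t 8.9833 pos [ 0.4888 -0.2056  0.2332] r 46.1 th 0.382 F [-0.2  1.7  2.2] Ftan resist 1.66 Frad 0.44 op 0.229 29.996729825211332
{"xyz": [0.7, 18.7, 0], "roll": 0, "grip": 0},{"xyz": [-7.0, 17.4, 0], "roll": 0, "grip": 0},{"xyz": [-13.5, 13.0, 0], "roll": 0, "grip": 0},{"xyz": [-17.6, 6.4, 0], "roll": 0, "grip": 0},{"xyz": [-18.7, -1.3, 0], "roll": 0, "grip": 0}
{"xyz": [-16.5, -8.8, 0], "roll": 0, "grip": 0},{"xyz": [-11.5, -14.7, 0], "roll": 0, "grip": 0},{"xyz": [-4.5, -18.2, 0], "roll": 0, "grip": 0},{"xyz": [3.2, -18.4, 0], "roll": 0, "grip": 0},{"xyz": [10.5, -15.5, 0], "roll": 0, "grip": 0}
{"xyz": [15.9, -9.9, 0], "roll": 0, "grip": 0},{"xyz": [18.5, -2.6, 0], "roll": 0, "grip": 0},{"xyz": [18.0, 5.1, 0], "roll": 0, "grip": 0},{"xyz": [14.3, 12.0, 0], "roll": 0, "grip": 0},{"xyz": [8.2, 16.8, 0], "roll": 0, "grip": 0}
```

Call:
move_arm(increments=[{"xyz":[0.7,18.7,0],"roll":0,"grip":0},{"xyz":[-7.0,17.4,0],"roll":0,"grip":0},{"xyz":[-13.5,13.0,0],"roll":0,"grip":0},{"xyz":[-17.6,6.4,0],"roll":0,"grip":0},{"xyz":[-18.7,-1.3,0],"roll":0,"grip":0}])

```text
time_s: 9.4
position: [0.4435, -0.2686, 0.2332]
tcp_rot: [[0.991, 0.135, 0.007], [0.135, -0.991, -0.0], [0.007, 0.001, -1.0]]
force: [7.9, 6.4, -0.1]
opening: 0.228
grasp_force: 30.0
```

```bash
python3 -c "
from arc import *
arc(1,1)"
```

```text
t 9.4 pos [ 0.4435 -0.2686  0.2332] r 45.9 th -1.626 F [ 7.9  6.4 -0.1] Ftan resist 7.53 Frad -6.85 op 0.228 29.99586210456272
{"xyz": [-33.1, -28.3, 0], "roll": 0, "grip": 0}
```

Call:
move_arm(increments=[{"xyz":[-16.5,-8.8,0],"roll":0,"grip":0},{"xyz":[-11.5,-14.7,0],"roll":0,"grip":0},{"xyz":[-4.5,-18.2,0],"roll":0,"grip":0},{"xyz":[3.2,-18.4,0],"roll":0,"grip":0},{"xyz":[10.5,-15.5,0],"roll":0,"grip":0}])

```text
time_s: 9.82
position: [0.4105, -0.1977, 0.2332]
tcp_rot: [[0.991, 0.137, -0.001], [0.137, -0.991, -0.007], [-0.002, 0.006, -1.0]]
force: [-0.1, -8.3, -2.4]
opening: 0.227
grasp_force: 30.0
```

```bash
python3 -c "
from arc import *
arc(1,1)"
```

```text
t 9.8167 pos [ 0.4105 -0.1977  0.2332] r 43.5 th 2.526 F [-0.1 -8.3 -2.4] Ftan resist 6.85 Frad -4.68 op 0.227 29.996177999901192
{"xyz": [39.9, -14.5, 0], "roll": 0, "grip": 0}
```

```bash
python3 -c "
import numpy as np
R=np.array([[.991,.137],[.137,-.991]]);a=.382-10*2*np.pi/15
P=lambda a:45*np.array([np.cos(a),np.sin(a)])
for k in range(10):
    print(k,[[round(float(x),1) for x in (P(a-(i+1)*np.pi/15)-P(a-i*np.pi/15))@R] for i in range(3)],end=' ')
    a-=np.pi/5;b=a+.05;print('resist = %.2f Fx %+.2f Fy'%(-np.sin(b),np.cos(b)), 'radial %.2f Fx %+.2f Fy'%(np.cos(b),np.sin(b)),'end',np.round(np.array([446,-222.8])+P(a),1))
"
```

```text
0 [[7.4, -5.8], [8.5, -4.1], [9.1, -2.3]] resist = -0.95 Fx -0.32 Fy radial -0.32 Fx +0.95 Fy end [ 433.7 -179.5]
1 [[9.4, -0.3], [9.3, 1.6], [8.7, 3.5]] resist = -0.96 Fx +0.30 Fy radial 0.30 Fx +0.96 Fy end [ 461.5 -180.5]
2 [[7.8, 5.3], [6.5, 6.8], [5.0, 8.0]] resist = -0.60 Fx +0.80 Fy radial 0.80 Fx +0.60 Fy end [ 483.4 -197.7]
3 [[3.2, 8.8], [1.3, 9.3], [-0.7, 9.4]] resist = -0.01 Fx +1.00 Fy radial 1.00 Fx +0.01 Fy end [ 491.  -224.5]
4 [[-2.6, 9.0], [-4.4, 8.3], [-6.0, 7.2]] resist = 0.58 Fx +0.82 Fy radial 0.82 Fx -0.58 Fy end [ 481.4 -250.6]
5 [[-7.4, 5.8], [-8.5, 4.1], [-9.1, 2.3]] resist = 0.95 Fx +0.32 Fy radial 0.32 Fx -0.95 Fy end [ 458.3 -266.1]
6 [[-9.4, 0.3], [-9.3, -1.6], [-8.7, -3.5]] resist = 0.96 Fx -0.30 Fy radial -0.30 Fx -0.96 Fy end [ 430.5 -265.1]
7 [[-7.8, -5.3], [-6.5, -6.8], [-5.0, -8.0]] resist = 0.60 Fx -0.80 Fy radial -0.80 Fx -0.60 Fy end [ 408.6 -247.9]
8 [[-3.2, -8.8], [-1.3, -9.3], [0.7, -9.4]] resist = 0.01 Fx -1.00 Fy radial -1.00 Fx -0.01 Fy end [ 401.  -221.1]
9 [[2.6, -9.0], [4.4, -8.3], [6.0, -7.2]] resist = -0.58 Fx -0.82 Fy radial -0.82 Fx +0.58 Fy end [ 410.6 -195. ]
```

Call:
move_arm(increments=[{"xyz":[7.4,-5.8,0],"roll":0,"grip":0},{"xyz":[8.5,-4.1,0],"roll":0,"grip":0},{"xyz":[9.1,-2.3,0],"roll":0,"grip":0}])

```text
time_s: 10.07
position: [0.4336, -0.1806, 0.2331]
tcp_rot: [[0.99, 0.138, -0.004], [0.138, -0.99, -0.003], [-0.004, 0.002, -1.0]]
force: [-5.8, -4.4, 4.5]
opening: 0.23
grasp_force: 30.0
```

Call:
move_arm(increments=[{"xyz":[9.4,-0.3,0],"roll":0,"grip":0},{"xyz":[9.3,1.6,0],"roll":0,"grip":0},{"xyz":[8.7,3.5,0],"roll":0,"grip":0}])

```text
time_s: 10.32
position: [0.4607, -0.1803, 0.233]
tcp_rot: [[0.99, 0.138, -0.006], [0.138, -0.99, 0.001], [-0.006, -0.001, -1.0]]
force: [-6.0, -0.6, 5.9]
opening: 0.228
grasp_force: 30.0
```

Call:
move_arm(increments=[{"xyz":[7.8,5.3,0],"roll":0,"grip":0},{"xyz":[6.5,6.8,0],"roll":0,"grip":0},{"xyz":[5.0,8.0,0],"roll":0,"grip":0}])

```text
time_s: 10.57
position: [0.4832, -0.196, 0.233]
tcp_rot: [[0.991, 0.137, -0.004], [0.137, -0.991, 0.005], [-0.003, -0.005, -1.0]]
force: [-4.6, 5.5, 7.9]
opening: 0.228
grasp_force: 30.0
```

Call:
move_arm(increments=[{"xyz":[3.2,8.8,0],"roll":0,"grip":0},{"xyz":[1.3,9.3,0],"roll":0,"grip":0},{"xyz":[-0.7,9.4,0],"roll":0,"grip":0}])

```text
time_s: 10.82
position: [0.4925, -0.2226, 0.2331]
tcp_rot: [[0.991, 0.137, 0.0], [0.137, -0.991, 0.005], [0.001, -0.005, -1.0]]
force: [1.2, 6.5, 3.5]
opening: 0.226
grasp_force: 30.0
```

Call:
move_arm(increments=[{"xyz":[-2.6,9.0,0],"roll":0,"grip":0},{"xyz":[-4.4,8.3,0],"roll":0,"grip":0},{"xyz":[-6.0,7.2,0],"roll":0,"grip":0}])

```text
time_s: 11.07
position: [0.4842, -0.2496, 0.2332]
tcp_rot: [[0.991, 0.136, 0.004], [0.136, -0.991, 0.003], [0.004, -0.003, -1.0]]
force: [2.9, 4.9, 3.6]
opening: 0.23
grasp_force: 30.0
```

Call:
move_arm(increments=[{"xyz":[-7.4,5.8,0],"roll":0,"grip":0},{"xyz":[-8.5,4.1,0],"roll":0,"grip":0},{"xyz":[-9.1,2.3,0],"roll":0,"grip":0}])

```text
time_s: 11.32
position: [0.4618, -0.2663, 0.2332]
tcp_rot: [[0.991, 0.136, 0.006], [0.136, -0.991, 0.001], [0.006, -0.0, -1.0]]
force: [5.9, 3.4, 0.8]
opening: 0.227
grasp_force: 30.0
```

Call:
move_arm(increments=[{"xyz":[-9.4,0.3,0],"roll":0,"grip":0},{"xyz":[-9.3,-1.6,0],"roll":0,"grip":0},{"xyz":[-8.7,-3.5,0],"roll":0,"grip":0}])

```text
time_s: 11.57
position: [0.4352, -0.2669, 0.2333]
tcp_rot: [[0.991, 0.135, 0.009], [0.135, -0.991, -0.003], [0.009, 0.004, -1.0]]
force: [9.5, 0.5, -5.0]
opening: 0.224
grasp_force: 30.0
```

Call:
move_arm(increments=[{"xyz":[-7.8,-5.3,0],"roll":0,"grip":0}])

```text
time_s: 11.65
position: [0.4275, -0.2638, 0.2334]
tcp_rot: [[0.991, 0.135, 0.011], [0.135, -0.991, -0.006], [0.01, 0.007, -1.0]]
force: [10.9, -3.1, -6.4]
opening: 0.228
grasp_force: 30.0
```

```bash
python3 -c "
from arc import *
arc(1,1)"
```

```text
t 11.65 pos [ 0.4275 -0.2638  0.2334] r 45.0 th -1.994 F [10.9 -3.1 -6.4] Ftan resist 11.26 Frad -1.63 op 0.228 29.99335985193511
{"xyz": [-21.1, -37.6, 0], "roll": 0, "grip": 0}
```

Call:
move_arm(increments=[{"xyz":[2.2,1.8,0],"roll":0,"grip":0},{"xyz":[0,0,0],"roll":0,"grip":0}])

```text
time_s: 11.82
position: [0.4265, -0.2634, 0.2332]
tcp_rot: [[0.991, 0.136, 0.002], [0.136, -0.991, -0.001], [0.002, 0.001, -1.0]]
force: [2.8, -1.4, 0.8]
opening: 0.224
grasp_force: 30.0
```

```bash
python3 -c "
from arc import *
arc(1,1)"
```

```text
t 11.8167 pos [ 0.4265 -0.2634  0.2332] r 45.0 th -2.02 F [ 2.8 -1.4  0.8] Ftan resist 3.15 Frad 0.04 op 0.224 30.000331246276488
{"xyz": [-20.1, -38.2, 0], "roll": 0, "grip": 0}
```

Call:
move_arm(increments=[{"xyz":[0,0,0],"roll":0,"grip":60},{"xyz":[0,0,0],"roll":0,"grip":80},{"xyz":[0,0,0],"roll":0,"grip":80},{"xyz":[0,0,0],"roll":0,"grip":80},{"xyz":[0,0,0],"roll":0,"grip":80}])

```text
time_s: 12.23
position: [0.4251, -0.2622, 0.2326]
tcp_rot: [[0.991, 0.137, -0.001], [0.137, -0.991, 0.001], [-0.001, -0.001, -1.0]]
force: [-0.2, -0.6, -0.8]
opening: 0.519
grasp_force: 0.0
```

Call:
move_arm(increments=[{"xyz":[0,0,-15],"roll":0,"grip":80},{"xyz":[0,0,-25],"roll":0,"grip":80},{"xyz":[0,0,-30],"roll":0,"grip":80},{"xyz":[0,0,-20],"roll":0,"grip":80},{"xyz":[0,0,0],"roll":0,"grip":80}])

```text
time_s: 12.65
position: [0.4274, -0.2642, 0.3274]
tcp_rot: [[0.991, 0.137, 0.007], [0.137, -0.991, -0.007], [0.006, 0.008, -1.0]]
force: [0.2, -0.0, 0.6]
opening: 0.789
grasp_force: 0.0
```

Call:
move_arm(increments=[{"xyz":[-10,-40,0],"roll":0,"grip":80},{"xyz":[-10,-40,0],"roll":0,"grip":80},{"xyz":[0,-40,0],"roll":0,"grip":80},{"xyz":[0,-40,0],"roll":0,"grip":80},{"xyz":[0,0,0],"roll":0,"grip":80}])

```text
time_s: 13.07
position: [0.3799, -0.0998, 0.3216]
tcp_rot: [[0.99, 0.142, -0.005], [0.142, -0.99, 0.006], [-0.004, -0.007, -1.0]]
force: [-0.5, 0.2, -0.9]
opening: 0.799
grasp_force: 0.0
```

Run:
```python
from h import *
ims=[]
for n in("side","top"):
    im,d=bot.capture(n);ims.append(im[150:260,270:430])
cv2.imwrite("pics/f.png",cv2.resize(np.hstack(ims),(800,275),interpolation=2)[:,:,::-1])
s=bot.read_state();print(s["position"],s["force"],s["time_s"])
```

```text
[ 0.38310508 -0.10528183  0.32250715] [-0.24171604 -0.48738554  0.28542974] 13.1667
```

View pics/f.png

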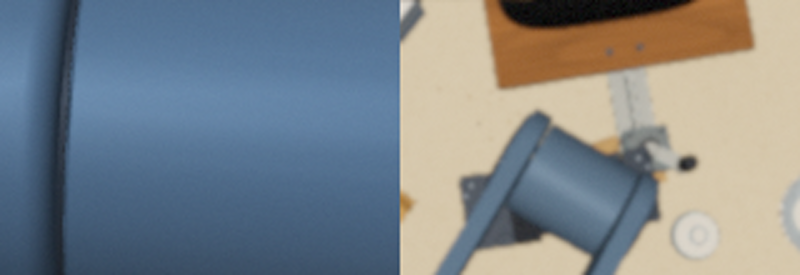

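```bash
python3 -c "
from rig import bot
print(bot.hand_in())"
```

```text
the job is handed in; nothing more can be done
None
```

I placed the paddle under the foot (within about 2 mm of the leg axis by the camera), cranked until the grip force was about 5 N above idle, let go and handed in; no verdict came back.

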